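# Draw the palette knife from under the stacked moulds and stand it in the crock

### The job

The palette knife's blade is trapped under the stack on the wire rack: four chocolate moulds with a wire grid laid on top. Draw it out gently by its handle, leaving moulds and grid stacked neatly and level on the rack, then ease your grip at the flat-sided end of the handle so that the knife swings to hang blade down, clamp it again, and lower it into the white crock until its tip is at the bottom before letting go. Leave the bean jar and the spray bottle where they stand.

Things in the scene. Friction and masses are not known exactly. Their poses are not given: they have to be found in the camera images.
- rack: low chrome-wire rack, fixed, 165 mm deep (x), 244 mm wide (y). Origin: on the counter under it; -x is its open front. Deck top 35 mm above the counter, from x = -80 to 85 mm. A 5 mm retaining wire crosses the front at x = -75 mm, underside 11.5 mm above the deck: the blade slides out under it, the moulds stop against it. Side and back wires too (back posts 71 mm high).
- mould_1: lowest of four equal loose chocolate moulds, pale plastic slabs with dark chocolates set in the top: 120 (x) by 200 (y) by 24 mm high, 0.12 to 0.19 kg. Origin: centre of its underside. It rests on the knife's 3 mm blade, front face 7 to 20 mm behind the retaining wire, and rides along with the blade until it meets that wire. The stack is 96 mm high.
- mould_2: second mould of the stack, like mould_1, on mould_1; origin: centre of its underside
- mould_3: third mould of the stack, like mould_1, on mould_2; origin: centre of its underside
- mould_4: top mould of the stack, like mould_1, on mould_3; origin: centre of its underside
- knife: palette knife, 197 mm long, 0.14 to 0.19 kg, black handle, steel blade. Origin: centre of the pommel, a flat-sided disc (24 mm across, 20 mm thick along y) ending the handle. x: pommel to blade tip (185 mm); z square to the blade. Handle 14 mm thick at x = 11 to 24, 19 mm to 56, collar 15 mm to 65; then the blade, 32 wide, 3 thick. It lies level, axis 36.5 mm above the counter, handle out in front of the rack.
- knife_tip (a point): tip of the knife's blade, on the knife's axis, 185 mm from the pommel's centre; the blade's end is rounded
- crock: white ceramic tool crock, empty, loose, about 0.9 kg, 84 mm outside diameter, 110 mm high, 72 mm clear inside, floor 7 mm above the counter. Origin: centre of its underside, z up.
- crock_floor (a point): centre of the crock's inner floor, 7 mm above the counter
- crock_rim (a point): centre of the crock's mouth, 110 mm above the counter
- bean_jar: brown jar with a metal lid, 94 mm in diameter, 128 mm high, loose; not to be disturbed. Origin: centre of its underside
- knife_balance (a point): the knife's balance point, on its axis, 95 mm from the pommel's centre. Held by the pommel's flat sides with 30 N or more the knife keeps its angle to the gripper; at about 13 N it sinks only part way; at 4 to 9 N it swings down about the line between the pads and stops within some 0.3 rad of vertical, either side; at 3 N or less it may slip down and out
- sprayer: white spray bottle with a blue head, 68 mm in diameter, 183 mm high, loose bystander on the left. Origin: centre of its underside
- grid: light wire enrobing grid, 275 (x) by 210 (y) by 6 mm, about 0.25 kg, loose, lying centred on the top mould at 134 mm above the counter. It reaches out over the knife's handle, its front edge 16 to 47 mm short of the pommel, so a gripper coming straight down there can strike it; a blade lifted before it is clear of that edge strikes it too. Origin: centre of its underside
Not all that is in view belongs to the job. What is meant by the knife is not brown, and is the smaller of those in its own colour.

How it is judged:
By the outcome, as a careful person would: the job done as asked, in the order asked, and still so for the second after the job is handed in, with the robot touching nothing.
It also fails if it takes over 72 s, if anything falls off the work surface, if the arm or the gripper's body presses on something with over 40 N, if the wrist force passes 120 N, or if a joint passes its speed limit or range.

### The arm

A 7-joint arm with a two-finger parallel gripper is mounted at the origin on the work surface. World frame = base frame: x ahead of the robot, y to its left, z up, the work surface at z = 0. Lengths are in m, angles in rad, forces in N, time in s.
With the tool pointing down it reaches from about 0.4 to 0.85 m from the base axis. Payload 10.4 kg.
Tool frame: the origin (TCP) lies between the finger pads; the fingertips stand 22 mm ahead of it and the grasp point (between the pads) lies 3 mm ahead of it; z points along the fingers, y is the line along which they close (so a half turn about z gives the same grasp; the last joint's range is limited). The gripper opens to 85 mm and grips with 20 to 120 N. Pads are 22 mm wide; open, the fingers measure 114 mm over their backs; the gripper's body (76 mm by 85 mm) begins 54 mm behind the grasp point. The pads swing forward as they close: fully open they stand 13 mm farther back than shut.
Start: joints at [1.195, 0.332, -0.065, 1.46, 0.022, 1.35, -0.088], TCP at [0.216, -0.587, 0.253] pointing down, gripper open.
Joint ranges: [-2.6, 2.6], [-0.5, 2.12], [-1.47, 1.34], [0.16, 2.42], [-1.27, 4.41], [0.06, 2.06], [-2.6, 2.6]. Speed limits (rad/s): [2.22, 2.22, 2.79, 2.79, 3.14, 3.14, 3.14].

### API

Orientations are given as a unit quaternion [x, y, z, w].
In Python, from workcell import manip, camera, ticket, boxes_of, outline_of gives the robot as it stands.
- The arm moves only by the tool carry_out, never from a script. Its argument "deltas" is a list of rows, each a list of 5 numbers: the shift along the tool's x, y, z as a fraction of full scale, then the turn about the tool's z as a fraction of full scale, then the opening, from -1 (shut) to 1 (fully open), so that 0 is half open. In form: [[tx, ty, tz, spin, gripper], ...]. A call has 1 to 20 rows; each row is the pose to reach, as a shift and turn from the pose commanded when the call began, along the tool's axes at that moment; what a row does not reach only later rows make up. Full scale, the value 1, is 150 mm for a shift and 30 degrees for a turn. A row lasts 1/8 s, in which the tool goes at most 62.5 mm and 10.7 degrees, less where a joint would pass 70% of its speed; a pose out of reach is approached as far as the arm can. A call with a number of a shift or a turn outside -1 to 1 is refused whole. A call with a gripper value outside its range is refused whole. The fingers move at their own pace and stop on an object; "force" is the grip in N (left out, the last holds). Time passes only in rows, so rows that repeat a pose let the fingers close. It gives the time, the measured TCP pose, the force, the opening and the grip force at its end, in the units of the state.
- manip.get_obs(): the state, without advancing time (a new reading comes with each control period).
- camera(name): name is "scene" or "top" or "wrist"; returns a dict with "img" (384x512x3 uint8, red, green, blue), "depth" (384x512 float32, m along the optical axis (not along the pixel's ray), 0 where there is no reading), "vertical_fov" (degrees; the focal length in pixels is half the picture's height over the tangent of half this angle, whatever the lens; pixels are square), "cx", "cy" (the principal point, pixels), "R" (3x3) and "t" (3): a world point X has camera coordinates R X + t. Camera axes: x right, y down, z forward; pixel columns grow to the right and rows downward; lengths in m; the calibration is good to about 2 mm. A picture is of the moment at which its call begins.
- ticket.hand_in(): hands the job in; it is judged then, once.
Trained networks look in a picture, given as the dict that the camera call returned (one of the last four; its "shot" number tells which), for a name from the list of things; names that differ only in an ending like _2 or _b are one class to them, and where a whole thing is asked for, a point or a joint stands for the part that bears it (a point fixed in the world has none). Each returns a list of dicts, best first, with "conf" (0 to 1); they miss things now and then, are a little off and sometimes report something else, mostly with a low value. They report only what shows in the picture. A call takes as long as a camera call. They do not tell look-alikes from the thing itself.
- boxes_of(query, picture): "position" ([x, y, z] in m, in world coordinates, good to about 4 mm: the middle of the surface that is visible of it).
- outline_of(query, picture): "region" (384x512 bool, what is visible of it).
The state is a dict: "clock": time; "joint_pos": joint angles; "joint_velocities": joint speeds; "tau": joint torques, N m; "position": TCP position; "ee_rot": TCP orientation; "ft_force": force on the tool from outside, world axes, zero at the start; "torque": the same for the moment, N m; "grip_width": opening from 0.0 (shut) to 1.0 (fully open); "grasp_force": force on a finger pad.
Only numpy, scipy, OpenCV 4.12 (cv2) and the standard library are available. Lean on these libraries where they do the work, as an engineer would, in place of code of your own. Each camera call takes 0.05 s, during which the arm holds its last target. There are 200 camera calls.

## Working session

There is one attempt and no reset: what is moved stays moved. The work goes in short steps, Python scripts to look and compute and a tool call to move; the robot and the scene stay as the last step left them, time stands still between calls to the robot, and variables do not carry over. Pictures are saved under pics/ and viewed, at most 10 in all, crops included, and the job is handed in when it is done.

Besides the shell and the picture viewer there is one more tool, called after "Emit:" as name(argument=value, ...) on one line, values as JSON. carry_out: Moves the arm, as the interface text tells. Its arguments: {"type":"object","properties":{"deltas":{"type":"array","items":{"type":"array","items":{"type":"number"}}},"force":{"type":"number"}},"required":["deltas"]}

```bash
mkdir -p pics; ls
cat > h.py <<'E'
import numpy as np, cv2
from workcell import manip, camera, ticket, boxes_of, outline_of
def f(p): return p["img"].shape[0]/2/np.tan(np.radians(p["vertical_fov"])/2)
def world(p,mask_or_uv):
    if isinstance(mask_or_uv,np.ndarray) and mask_or_uv.dtype==bool: v,u=np.nonzero(mask_or_uv)
    else: u,v=np.array(mask_or_uv,int).reshape(-1,2).T
    d=p["depth"][v,u]; k=d>0; u,v,d=u[k],v[k],d[k]
    c=np.c_[(u-p["cx"])/f(p)*d,(v-p["cy"])/f(p)*d,d]
    return (c-p["t"])@np.array(p["R"])
def pix(p,X):
    c=np.asarray(X)@np.array(p["R"]).T+p["t"]; return c[...,:2]/c[...,2:]*f(p)+[p["cx"],p["cy"]]
def save(p,n,crop=None,s=1):
    im=p["img"][...,::-1]
    if crop: im=im[crop[1]:crop[3],crop[0]:crop[2]]
    cv2.imwrite("pics/"+n,cv2.resize(im,None,fx=s,fy=s,interpolation=cv2.INTER_CUBIC))
E
python3 - <<'E'
from h import *
o=manip.get_obs(); print(o)
ps={n:camera(n) for n in("scene","top")}
cv2.imwrite("pics/a.png",cv2.resize(np.vstack([p["img"] for p in ps.values()])[...,::-1],(400,600))) if 0 else None
for n,p in ps.items():
    save(p,n+"0.png",None,1.5)
    print(n,-np.array(p["R"]).T@p["t"])
    for q in("knife","crock","bean_jar","sprayer","grid","mould_4","rack"):
        print(q,[(np.round(b["position"],3).tolist(),round(b["conf"],2),pix(p,b["position"]).round().tolist()) for b in boxes_of(q,p)])
E
```

```text
pics
{'clock': 0.0, 'joint_pos': array([ 1.19539198,  0.33283718, -0.06470078,  1.46095979,  0.02159117,
        1.34989756, -0.08845209]), 'joint_velocities': array([-2.63958156e-05,  3.25329360e-04,  1.25535707e-03,  1.17071301e-03,
       -2.47623126e-04, -3.00054025e-04,  7.84272202e-04]), 'tau': array([-3.66162949e-04, -6.25449371e+01,  4.87518171e-02, -3.91598010e+01,
        1.61294936e-02,  1.00941470e-02, -2.89423065e-05]), 'position': array([ 0.21583402, -0.58617486,  0.25252876]), 'ee_rot': array([ 9.84475223e-01,  1.75522194e-01, -1.51863641e-04, -6.86776117e-04]), 'ft_force': array([ 0.66308865, -1.26764163,  0.61591503]), 'torque': array([-0.01032033, -0.04634861,  0.00841708]), 'grasp_force': 0.0, 'grip_width': 1.002328561978193}
scene [ 1.06705191 -0.55793137  0.96498979]
knife [([0.31, -0.17, 0.011], 0.7, [180.0, 217.0]), ([0.201, 0.316, 0.009], 0.68, [257.0, 139.0]), ([0.619, 0.028, 0.05], 0.55, [288.0, 227.0])]
crock [([0.482, -0.339, 0.072], 0.82, [165.0, 269.0])]
bean_jar [([0.474, 0.346, 0.097], 0.84, [316.0, 148.0])]
sprayer [([0.627, 0.44, 0.106], 0.86, [366.0, 153.0])]
grid [([0.774, 0.05, 0.14], 0.7, [337.0, 232.0])]
mould_4 [([0.79, -0.045, 0.102], 0.8, [319.0, 264.0]), ([0.773, 0.047, 0.136], 0.75, [335.0, 233.0]), ([0.796, -0.043, 0.056], 0.56, [319.0, 273.0])]
rack [([0.826, -0.048, 0.036], 0.8, [326.0, 285.0])]
top [0.28445363 0.05654799 1.23440449]
knife [([0.207, 0.328, 0.007], 0.94, [145.0, 294.0]), ([0.311, -0.165, 0.012], 0.71, [318.0, 259.0]), ([0.638, 0.027, 0.037], 0.61, [253.0, 146.0])]
crock [([0.476, -0.344, 0.061], 0.79, [382.0, 201.0])]
bean_jar [([0.642, 0.026, 0.038], 0.72, [254.0, 145.0]), ([0.454, 0.357, 0.128], 0.59, [129.0, 201.0])]
sprayer [([0.602, 0.446, 0.127], 0.88, [100.0, 146.0])]
grid [([0.767, 0.053, 0.138], 0.65, [246.0, 91.0])]
mould_4 [([0.76, 0.059, 0.135], 0.95, [243.0, 94.0])]
rack [([0.7, -0.058, 0.034], 0.95, [282.0, 127.0])]
```

View pics/scene0.png

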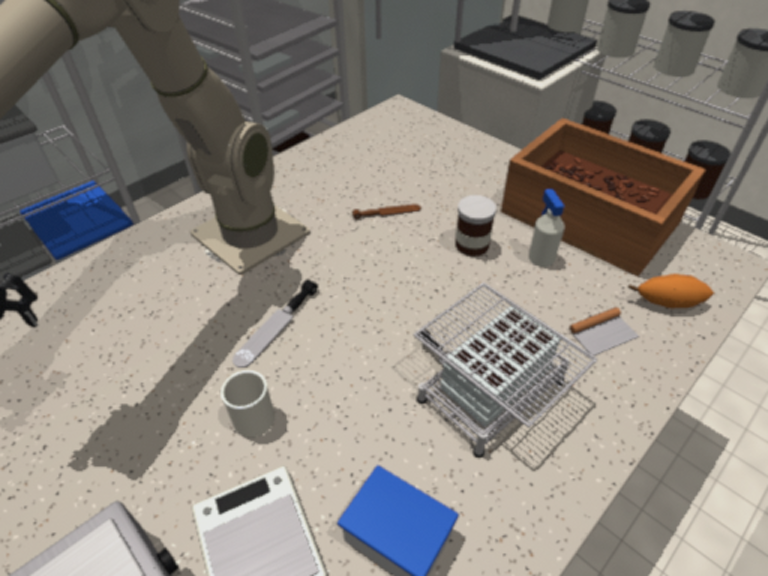

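View pics/top0.png

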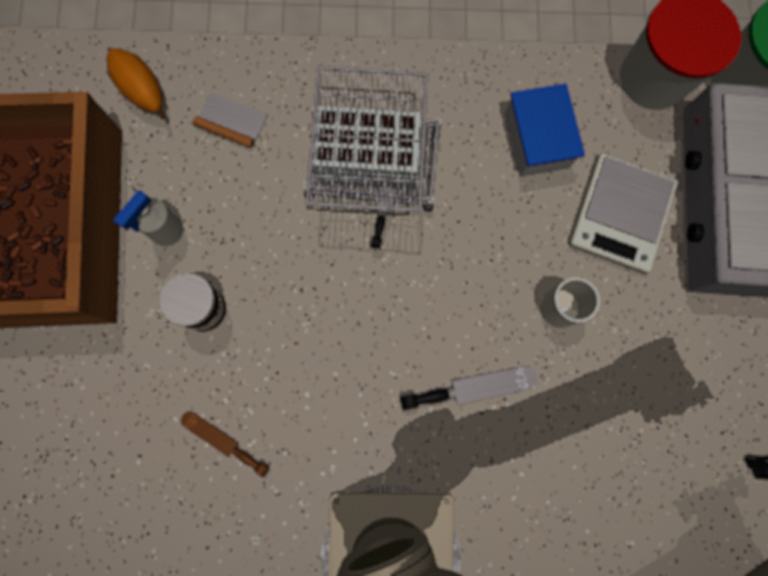

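The scene shows four knife-like things (top px in the unscaled 512x384 picture):
- Pommel in front of the rack, (251,162). It is black and its blade is under the stack.
- Larger loose black palette knife, (318,259).
- Brown knife, (145,294).
- Brown scraper, (153,86).

I choose the rack one: it is black, the smaller of the two, and trapped. The crock is at (383,200), the jar at (126,200), the sprayer at (104,147).

Run:
```python
from h import *
p=camera("top"); s=camera("scene")
save(p,"crop1.png",(190,40,310,180),4.2)
for n,c in(("top",p),("scene",s)):
    for q in ("knife","crock","grid"):
        for r in outline_of(q,c):
            X=world(c,r["region"]); m=np.median(X,0)
            if q=="knife" and m[0]<.5: continue
            if q=="crock":
                k=X[X[:,2]>.1]; (cx,cy),rad=cv2.minEnclosingCircle(k[:,:2].astype(np.float32)); print(n,q,r["conf"],m.round(3),cx,cy,rad); continue
            if q=="grid":
                k=X[(X[:,2]>.125)&(X[:,2]<.15)]; print(n,q,cv2.minAreaRect(k[:,:2].astype(np.float32)),k.min(0),k.max(0)); continue
            k=X[(X[:,2]>.03)&(X[:,2]<.06)]
            d=np.linalg.svd(k[:,:2]-k[:,:2].mean(0))[2][0]; d*=np.sign(d[0])
            print(n,q,len(k),k.mean(0).round(3),"yaw",np.arctan2(d[1],d[0]),"min",k[k[:,0].argmin()],"max",k[k[:,0].argmax()],np.percentile(k[:,2],95))
```

```text
top knife 62 [0.71  0.096 0.051] yaw 1.5072452018964169 min [ 0.7001164  -0.03561551  0.05351884] max [0.71375926 0.14500534 0.05584819] 0.05817399095167772
top knife 223 [0.643 0.025 0.043] yaw -0.17854383931814813 min [0.57907473 0.03669456 0.04429668] max [0.70376092 0.00236952 0.04066079] 0.04992991045270728
top crock 0.83 [ 0.475 -0.343  0.062] 0.47162145376205444 -0.33354681730270386 0.04192750155925751
top grid ((0.7666895985603333, 0.05501584708690643), (0.2108272761106491, 0.2778190076351166), 87.31073760986328) [ 0.62446648 -0.05408564  0.1256606 ] [0.9055812  0.16552285 0.14817293]Traceback (most recent call last):
  File "<stdin>", line 12, in <module>
    return umr_minimum(a, axis, None, out, keepdims, initial, where)
ValueError: zero-size array to reduction operation minimum which has no identity
```

View pics/crop1.png

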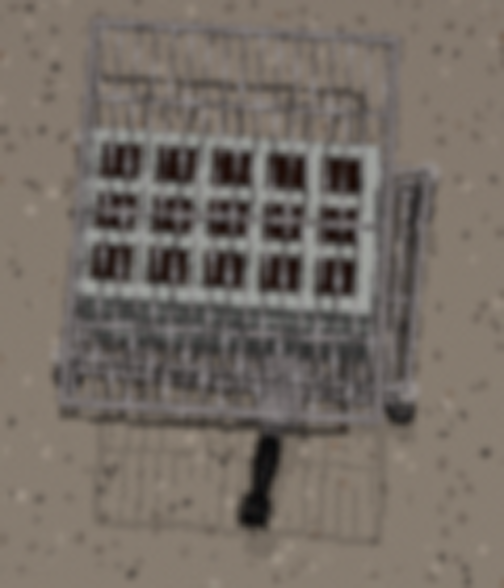

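The crop confirms it: a black handle and pommel at crop px (254,512) comes out under the grid's front edge (crop row ~410). I'll move above it for a closer look.

Emit:
carry_out(deltas=[[0.25,-0.25,0,0,1],[0.5,-0.5,0,0,1],[0.75,-0.75,0,0,1],[1,-1,0,0,1]])

```text
clock: 1.55
position: [0.3055, -0.3923, 0.2535]
ee_rot: [0.984, 0.175, 0.0, 0.0]
ft_force: [1.0, 0.0, -0.3]
grip_width: 1.001
grasp_force: 0.0
```

Emit:
carry_out(deltas=[[0.25,-0.25,0,0,1],[0.5,-0.5,0,0,1],[0.75,-0.75,0,0,1],[1,-1,0,0,1]])

```text
clock: 2.05
position: [0.3944, -0.1997, 0.2536]
ee_rot: [0.984, 0.175, 0.0, 0.0]
ft_force: [1.3, 0.9, -0.7]
grip_width: 0.999
grasp_force: 0.0
```

Emit:
carry_out(deltas=[[0.25,-0.25,0,0.2,1],[0.5,-0.5,0,0.4,1],[0.75,-0.75,0,0.7,1],[1,-1,-0.2,1,1],[1,-1,-0.2,1,1],[1,-1,-0.2,1,1]])

```text
clock: 2.8
position: [0.4827, -0.009, 0.2832]
ee_rot: [0.996, -0.085, -0.0, 0.0]
ft_force: [0.5, -0.2, -0.4]
grip_width: 0.998
grasp_force: 0.0
```

Run:
```python
from h import *
p=camera("wrist"); save(p,"w1.png",None,1.5)
print(-np.array(p["R"]).T@p["t"], np.array(p["R"])[2])
for r in outline_of("knife",p):
    X=world(p,r["region"]); k=X[(X[:,2]>.03)&(X[:,2]<.07)]
    if len(k)<30: continue
    v,u=np.nonzero(r["region"]); print(r["conf"],len(k),X.min(0),X.max(0),u.min(),u.max(),v.min(),v.max())
    for a in np.arange(k[:,0].min(),k[:,0].max(),.01):
        b=k[(k[:,0]>=a)&(k[:,0]<a+.01)]
        if len(b)>3: print("  ",b.mean(0).round(4),np.ptp(b[:,1]).round(4),np.percentile(b[:,2],95).round(4))
for r in outline_of("grid",p):
    X=world(p,r["region"]); k=X[(X[:,2]>.125)&(X[:,2]<.15)]
    if len(k)<10: continue
    for y in np.arange(-.05,.17,.02):
        b=k[abs(k[:,1]-y)<.01]
        if len(b)>3: print("edge y",y.round(2),np.percentile(b[:,0],1).round(4))
```

```text
[ 0.56559956 -0.02377072  0.40274043] [-0.3203369   0.05403086 -0.94576156]
0.72 181 [ 0.26992417 -0.28593136 -0.00176791] [ 0.47507262 -0.01492435  0.27378904] 279 454 214 297
   [ 0.2772 -0.0341  0.032 ] 0.0179 0.0334
   [ 0.286  -0.0328  0.032 ] 0.0206 0.0338
   [ 0.2953 -0.0313  0.0318] 0.0184 0.0339
0.58 1372 [ 0.57969727 -0.00101232 -0.00275372] [0.68251037 0.05439416 0.14108413] 182 213 0 89
   [0.5852 0.0337 0.0437] 0.021 0.0474
   [0.5946 0.0324 0.0456] 0.0216 0.048
   [0.6044 0.0316 0.041 ] 0.0189 0.044
   [0.6149 0.0287 0.0412] 0.017 0.0438
   [0.6249 0.0267 0.0424] 0.0187 0.0448
   [0.6347 0.0253 0.0425] 0.0191 0.0452
   [0.6445 0.0234 0.0416] 0.0175 0.0438
   [0.6577 0.0177 0.0376] 0.0075 0.0394
   [0.6644 0.0225 0.0369] 0.0333 0.0383
   [0.6704 0.0319 0.0368] 0.0076 0.0383
edge y -0.05 0.6256
edge y -0.03 0.6252
edge y -0.01 0.6263
edge y 0.01 0.627
edge y 0.03 0.628
edge y 0.05 0.6292
edge y 0.07 0.6298
edge y 0.09 0.6311
edge y 0.11 0.632
edge y 0.13 0.6328
edge y 0.15 0.634
edge y 0.17 0.6351
```

View pics/w1.png

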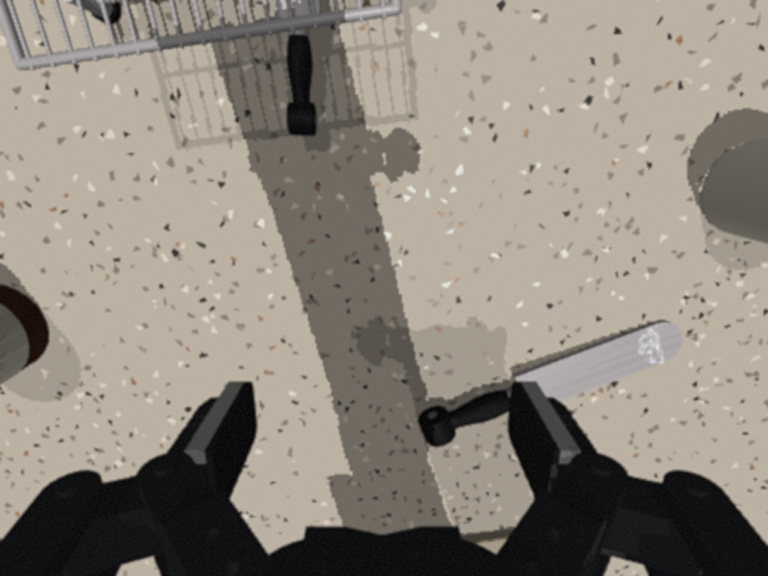

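The wrist picture shows the pommel at about (200,79) in unscaled pixels, with the grid edge just beyond it. Pommel centre is ≈ (0.5915, 0.033), yaw -0.17, and the grid edge is 36 mm past it. I'll grip 10 mm outboard so the body clears the grid.

Emit:
carry_out(deltas=[[0.3,-0.2,0,0,1],[0.6,-0.4,0.1,0,1],[0.6,-0.4,0.45,0,1],[0.6,-0.4,0.8,0,0.3],[0.6,-0.4,0.8,0,0.3],[0.6,-0.4,0.8,0,0.3]])

```text
clock: 3.7
position: [0.5825, 0.0347, 0.1653]
ee_rot: [0.996, -0.086, 0.001, -0.0]
ft_force: [0.0, 0.4, 0.2]
grip_width: 0.649
grasp_force: 0.0
```

Run:
```python
from h import *
p=camera("wrist")
o=manip.get_obs(); print(o["position"],o["grip_width"])
for r in outline_of("knife",p):
    X=world(p,r["region"]); k=X[(X[:,2]>.03)&(X[:,2]<.07)&(X[:,0]>.55)&(X[:,0]<.66)]
    if len(k)<30: continue
    print(r["conf"],len(k),k.min(0))
    for a in np.arange(k[:,0].min(),k[:,0].max(),.01):
        b=k[(k[:,0]>=a)&(k[:,0]<a+.01)]
        if len(b)>3: print("  ",((b.min(0)+b.max(0))/2).round(4),np.ptp(b[:,1]).round(4),np.percentile(b[:,2],95).round(4))
```

```text
[0.58283986 0.03487278 0.16593885] 0.6489746653035043
0.68 1583 [0.58129682 0.00761029 0.03436245]
   [0.5863 0.0348 0.0451] 0.0211 0.0477
   [0.5963 0.0333 0.0436] 0.0214 0.0477
   [0.6031 0.0331 0.0406] 0.0182 0.0433
   [0.618  0.0287 0.0397] 0.0174 0.044
   [0.6263 0.0274 0.0398] 0.0198 0.0446
   [0.6363 0.0262 0.04  ] 0.0192 0.0448
   [0.6463 0.0245 0.04  ] 0.0173 0.0435
   [0.6556 0.0224 0.0397] 0.0295 0.0428
```

Emit:
carry_out(deltas=[[0,0,0.25,0,0.3],[0,0,0.5,0,0.3],[0,0,0.7,0,0.2],[0,0,0.84,0,0.1],[0,0,0.84,0,0],[0,0,0.84,0,-0.5],[0,0,0.84,0,-1],[0,0,0.84,0,-1],[0,0,0.84,0,-1],[0,0,0.84,0,-1]], force=50)

```text
clock: 5.05
position: [0.5827, 0.0352, 0.0383]
ee_rot: [0.996, -0.085, 0.001, -0.0]
ft_force: [1.4, -0.1, 6.5]
grip_width: 0.226
grasp_force: 50.6
```

Emit:
carry_out(deltas=[[-0.02,0.0025,0,0,-1],[-0.04,0.005,0,0,-1],[-0.06,0.0075,0,0,-1],[-0.08,0.01,0,0,-1],[-0.1,0.0125,0,0,-1],[-0.12,0.015,0,0,-1],[-0.14,0.0175,0,0,-1],[-0.16,0.02,0,0,-1],[-0.18,0.0225,0,0,-1],[-0.2,0.025,0,0,-1],[-0.23,0.029,0,0,-1],[-0.26,0.033,0,0,-1],[-0.26,0.033,0,0,-1]])

```text
clock: 6.68
position: [0.5439, 0.0368, 0.0383]
ee_rot: [0.996, -0.085, 0.002, -0.0]
ft_force: [5.7, -0.3, 1.8]
grip_width: 0.22
grasp_force: 50.1
```

Run:
```python
from h import *
o=manip.get_obs(); print(o["position"],o["ft_force"],o["torque"])
p=camera("wrist");t=camera("top"); save(p,"w2.png",None,1.2)
for n,c in(("w",p),("t",t)):
  for r in outline_of("grid",c):
    X=world(c,r["region"]); k=X[(X[:,2]>.125)&(X[:,2]<.15)]
    if len(k)<10: continue
    print(n,cv2.minAreaRect(k[:,:2].astype(np.float32)))
    for y in (-.03,.03,.09,.13):
        b=k[abs(k[:,1]-y)<.01]
        if len(b)>3: print("edge y",y,np.percentile(b[:,0],1).round(4),b[:,2].mean())
```

```text
[0.54390488 0.03677258 0.03826883] [ 5.70887458 -0.28300226  1.77352127] [-0.00671939 -1.05505164  0.13088066]
t ((0.756891131401062, 0.05543791502714157), (0.21053597331047058, 0.2773779630661011), 82.67930603027344)
edge y -0.03 0.6592 0.1414445070159177
edge y 0.03 0.8303 0.13886199642546213
edge y 0.09 0.8376 0.13733462226557236
edge y 0.13 0.6265 0.13875307203069462
```

View pics/w2.png

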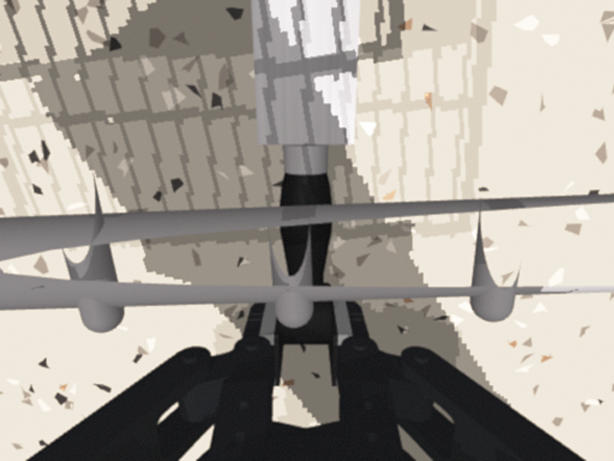

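The wrist picture shows the pommel held, and the handle and blade root lying straight. The stack has turned a little (about -0.13), with its -y corner leading, and should square up against the wire as I pull. The gripper is now well clear of the grid, so I'll regrip centred on the pommel.

Emit:
carry_out(deltas=[[0,0,0,0,-0.3],[0,0,0,0,-0.3],[0.03,0,0,0,-0.3],[0.06,0,0,0,-0.3],[0.06,0,0,0,-0.3],[0.06,0,0,0,-1],[0.06,0,0,0,-1],[0.06,0,0,0,-1],[0.06,0,0,0,-1]], force=70)

```text
clock: 8.0
position: [0.5513, 0.0353, 0.0374]
ee_rot: [0.996, -0.085, 0.0, 0.0]
ft_force: [1.6, -0.1, 1.2]
grip_width: 0.226
grasp_force: 69.2
```

Emit:
carry_out(deltas=[[-0.02,0.0025,0,0,-1],[-0.04,0.005,0,0,-1],[-0.06,0.0075,0,0,-1],[-0.08,0.01,0,0,-1],[-0.1,0.0125,0,0,-1],[-0.12,0.015,0,0,-1],[-0.14,0.0175,0,0,-1],[-0.16,0.02,0,0,-1],[-0.18,0.0225,0,0,-1],[-0.2,0.025,0,0,-1],[-0.2,0.025,0,0,-1]])

```text
clock: 9.38
position: [0.5207, 0.0367, 0.0373]
ee_rot: [0.996, -0.085, -0.0, 0.0]
ft_force: [3.5, -0.8, 0.2]
grip_width: 0.222
grasp_force: 69.0
```

```bash
cat >> h.py <<'E'
def stack():
    o=manip.get_obs(); print(o["position"],o["ft_force"])
    t=camera("top")
    for q in ("grid","mould_4"):
      for r in outline_of(q,t)[:2]:
        X=world(t,r["region"]); k=X[(X[:,2]>.12)&(X[:,2]<.15)]
        if len(k)<10: continue
        A=np.c_[k[:,:2]-k[:,:2].mean(0),np.ones(len(k))]; c=np.linalg.lstsq(A,k[:,2],rcond=None)[0]
        print(q,r["conf"],cv2.minAreaRect(k[:,:2].astype(np.float32)),"slope",c.round(3))
    return t
E
python3 - <<'E'
from h import *
t=stack(); save(t,"t3.png",(190,40,310,180),4.2)
E
```

```text
[0.52072561 0.03671569 0.03730095] [ 3.53865747 -0.77836913  0.19499738]
grid 0.61 ((0.7587214708328247, 0.05368596315383911), (0.21062402427196503, 0.2764640748500824), 82.72396850585938) slope [-0.027  0.001  0.138]
mould_4 0.62 ((0.7539356350898743, 0.056045569479465485), (0.19590958952903748, 0.12842079997062683), 82.31487274169922) slope [-0.013  0.001  0.135]
```

View pics/t3.png

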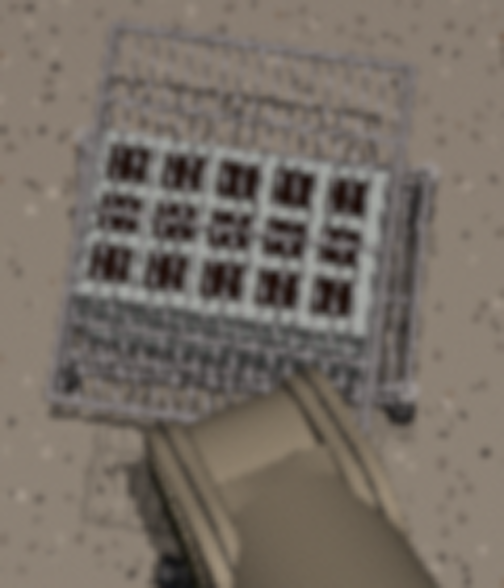

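The stack yaw has settled at -0.13 in both readings, and the rack's side wire slopes the same way. So the stack is flush against the retaining wire. Continuing along the rack's -x.

Emit:
carry_out(deltas=[[-0.02,0.001,0,0,-1],[-0.05,0.002,0,0,-1],[-0.08,0.003,0,0,-1],[-0.11,0.004,0,0,-1],[-0.14,0.006,0,0,-1],[-0.17,0.007,0,0,-1],[-0.2,0.008,0,0,-1],[-0.23,0.01,0,0,-1],[-0.26,0.011,0,0,-1],[-0.29,0.012,0,0,-1],[-0.32,0.013,0,0,-1],[-0.35,0.015,0,0,-1],[-0.38,0.016,0,0,-1],[-0.41,0.017,0,0,-1],[-0.44,0.018,0,0,-1],[-0.48,0.02,0,0,-1],[-0.53,0.022,0,0,-1],[-0.59,0.025,0,0,-1],[-0.65,0.027,0,0,-1],[-0.7,0.029,0,0,-1]])

```text
clock: 12.02
position: [0.4162, 0.0503, 0.0373]
ee_rot: [0.996, -0.085, 0.0, 0.0]
ft_force: [0.2, -0.2, -2.4]
grip_width: 0.224
grasp_force: 68.8
```

Run:
```python
from h import *
t=stack(); w=camera("scene"); save(w,"s4.png",(140,120,420,330),2.2)
for r in outline_of("knife",t):
    X=world(t,r["region"]); print(X.min(0),X.max(0))
```

```text
[0.41617773 0.05030046 0.03730388] [ 0.20616786 -0.20142569 -2.3815152 ]
grid 0.6 ((0.7563026547431946, 0.05268033593893051), (0.2101569026708603, 0.2717439532279968), 81.99099731445312) slope [ 0.001 -0.005  0.137]
mould_4 0.58 ((0.7510014772415161, 0.054650358855724335), (0.19381967186927795, 0.13007117807865143), 81.16159057617188) slope [ 0.008 -0.001  0.134]
mould_4 0.46 ((0.6805242896080017, 0.02707778476178646), (0.09806400537490845, 0.020868128165602684), 83.24125671386719) slope [-0.378  0.06   0.137]
[ 0.14642875  0.2312124  -0.00030849] [0.25898082 0.39972679 0.02825883]
[ 0.28716662 -0.28290151 -0.00061558] [ 0.35495209 -0.11781973  0.01958357]
[0.47094924 0.00716209 0.00267429] [0.59583665 0.04485107 0.37641897]
```

View pics/s4.png

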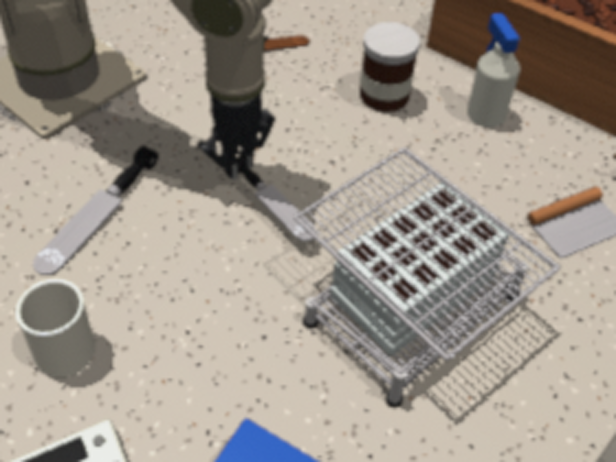

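The scene picture shows the knife fully clear, held level at crop px (270,205). The stack and grid are neat on the rack. Now lift it and move off toward the crock.

Emit:
carry_out(deltas=[[0,0,-0.15,0,-1],[0,0,-0.4,0,-1],[0,0.1,-0.7,0,-1],[0,0.35,-1,0,-1],[0,0.65,-1,0,-1],[0,0.9,-1,0,-1],[0,1,-1,0,-1]])

```text
clock: 13.15
position: [0.391, -0.0995, 0.1874]
ee_rot: [0.996, -0.087, 0.0, 0.0]
ft_force: [-0.5, 1.1, -2.4]
grip_width: 0.22
grasp_force: 68.8
```

Emit:
carry_out(deltas=[[0,0.2,-0.1,0,-1],[0,0.45,-0.3,0,-1],[0,0.6,-0.6,0,-1],[0,0.7,-0.8,0,-1],[0,0.7,-0.8,0,-1],[0,0.7,-0.8,0,-1]])

```text
clock: 13.9
position: [0.3736, -0.2001, 0.3063]
ee_rot: [0.996, -0.085, -0.001, -0.0]
ft_force: [0.2, 1.0, -1.5]
grip_width: 0.221
grasp_force: 68.8
```

Emit:
carry_out(deltas=[[0,0,0,0,-1]], force=20)

```text
clock: 14.02
position: [0.3733, -0.2001, 0.3061]
ee_rot: [0.996, -0.085, -0.001, -0.0]
ft_force: [-0.1, -0.4, -1.7]
grip_width: 0.216
grasp_force: 68.8
```

Emit:
carry_out(deltas=[[0,0,0,0,-1]], force=7)

```text
clock: 14.15
position: [0.3734, -0.2005, 0.3066]
ee_rot: [0.996, -0.085, -0.001, -0.0]
ft_force: [0.2, 0.9, -1.7]
grip_width: 0.221
grasp_force: 68.8
```

Emit:
carry_out(deltas=[[0,0,0,0,-0.8]], force=20)

```text
clock: 14.28
position: [0.3735, -0.2008, 0.307]
ee_rot: [0.996, -0.085, -0.0, -0.0]
ft_force: [0.4, 0.1, -1.1]
grip_width: 0.226
grasp_force: 68.8
```

Emit:
carry_out(deltas=[[0,0,0,0,-0.7]])

```text
clock: 14.4
position: [0.3735, -0.2009, 0.3072]
ee_rot: [0.996, -0.085, -0.0, 0.0]
ft_force: [0.2, 1.1, -2.1]
grip_width: 0.222
grasp_force: 68.8
```

Emit:
carry_out(deltas=[[0,0,0,0,-0.62]], force=20)

```text
clock: 14.52
position: [0.3735, -0.201, 0.3073]
ee_rot: [0.996, -0.085, 0.0, 0.0]
ft_force: [0.3, -0.5, -1.6]
grip_width: 0.223
grasp_force: 68.8
```

Emit:
carry_out(deltas=[[0,0,0,0,-0.58]])

```text
clock: 14.65
position: [0.3735, -0.201, 0.3074]
ee_rot: [0.996, -0.085, 0.0, 0.0]
ft_force: [-0.4, -0.4, -1.7]
grip_width: 0.223
grasp_force: 68.8
```

Emit:
carry_out(deltas=[[0,0,0,0,-0.56]])

```text
clock: 14.78
position: [0.3735, -0.201, 0.3073]
ee_rot: [0.996, -0.085, 0.0, 0.0]
ft_force: [-0.2, 0.5, -0.8]
grip_width: 0.221
grasp_force: 66.6
```

Emit:
carry_out(deltas=[[0,0,0,0,-0.55]])

```text
clock: 14.9
position: [0.3735, -0.201, 0.3073]
ee_rot: [0.996, -0.085, 0.0, 0.0]
ft_force: [0.3, 0.8, -1.1]
grip_width: 0.226
grasp_force: 43.2
```

Emit:
carry_out(deltas=[[0,0,0,0,-0.547],[0,0,0,0,-0.547]])

```text
clock: 15.15
position: [0.3735, -0.201, 0.3073]
ee_rot: [0.996, -0.085, 0.0, 0.0]
ft_force: [0.6, -0.1, -2.5]
grip_width: 0.226
grasp_force: 36.2
```

Emit:
carry_out(deltas=[[0,0,0,0,-0.542],[0,0,0,0,-0.542]])

```text
clock: 15.4
position: [0.3735, -0.201, 0.3073]
ee_rot: [0.996, -0.085, 0.0, 0.0]
ft_force: [-0.1, 0.3, -1.3]
grip_width: 0.227
grasp_force: 24.4
```

Emit:
carry_out(deltas=[[0,0,0,0,-0.535],[0,0,0,0,-0.535],[0,0,0,0,-0.535],[0,0,0,0,-0.535],[0,0,0,0,-0.535],[0,0,0,0,-0.535],[0,0,0,0,-0.535],[0,0,0,0,-0.535]])

```text
clock: 16.4
position: [0.3735, -0.201, 0.3073]
ee_rot: [0.996, -0.085, 0.0, 0.0]
ft_force: [-0.1, 0.7, -1.8]
grip_width: 0.235
grasp_force: 6.1
```

Emit:
carry_out(deltas=[[0,0,0,0,-0.535],[0,0,0,0,-0.56],[0,0,0,0,-0.8],[0,0,0,0,-1],[0,0,0,0,-1]], force=60)

```text
clock: 17.02
position: [0.3735, -0.201, 0.3073]
ee_rot: [0.996, -0.085, 0.0, 0.0]
ft_force: [0.0, 0.2, -1.6]
grip_width: 0.22
grasp_force: 60.6
```

Run:
```python
from h import *
o=manip.get_obs(); P=o["position"]; print(P)
s=camera("scene"); w=camera("wrist"); t=camera("top")
im=np.hstack([cv2.resize(s["img"][90:330,60:330],(400,356)),cv2.resize(w["img"],(400,356))]); cv2.imwrite("pics/s5.png",im[...,::-1])
for c in (s,w,t):
  for r in outline_of("knife",c):
    X=world(c,r["region"]); k=X[(np.hypot(*(X[:,:2]-P[:2]).T)<.11)&(X[:,2]>.08)&(X[:,2]<.28)]
    if len(k)<20: continue
    for z in np.arange(.08,.28,.02):
        b=k[(k[:,2]>=z)&(k[:,2]<z+.02)]
        if len(b)>3: print(round(z,2),len(b),np.median(b,0).round(3),b[:,:2].min(0).round(3),b[:,:2].max(0).round(3))
    print("zmin",k[:,2].min())
  for r in outline_of("crock",c)[:1]:
    X=world(c,r["region"]); k=X[(X[:,2]>.103)&(X[:,2]<.12)].astype(np.float32)
    if len(k)>10: print("crock",r["conf"],cv2.minEnclosingCircle(k[:,:2]),cv2.minAreaRect(k[:,:2]),k[:,2].mean())
```

```text
[ 0.3734935  -0.20103229  0.30731012]
0.12 20 [ 0.32  -0.193  0.134] [ 0.316 -0.208] [ 0.323 -0.179]
0.14 31 [ 0.325 -0.194  0.15 ] [ 0.319 -0.21 ] [ 0.33 -0.18]
0.16 35 [ 0.332 -0.194  0.168] [ 0.325 -0.211] [ 0.337 -0.181]
0.18 38 [ 0.338 -0.196  0.19 ] [ 0.333 -0.211] [ 0.345 -0.182]
0.2 38 [ 0.345 -0.198  0.21 ] [ 0.338 -0.212] [ 0.351 -0.182]
0.22 35 [ 0.351 -0.2    0.23 ] [ 0.346 -0.215] [ 0.359 -0.183]
0.24 19 [ 0.363 -0.204  0.25 ] [ 0.354 -0.208] [ 0.368 -0.196]
0.26 27 [ 0.369 -0.202  0.269] [ 0.361 -0.209] [ 0.374 -0.193]
zmin 0.12385262185566537Traceback (most recent call last):
  File "<stdin>", line 15, in <module>
cv2.error: OpenCV(4.12.0) /io/opencv/modules/imgproc/src/shapedescr.cpp:201: error: (-215:Assertion failed) count >= 0 && (depth == CV_32F || depth == CV_32S) in function 'minEnclosingCircle'
```

View pics/s5.png

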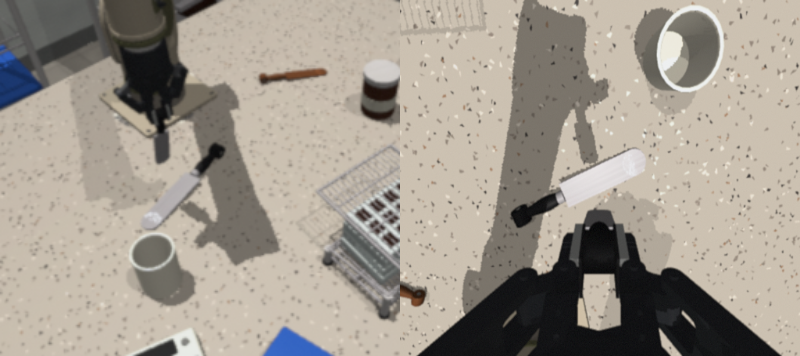

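The scene picture (left half) shows the knife hanging below the gripper, blade down, tilted about 0.31 rad toward -x. The wrist picture (right half) shows the crock's mouth at about (690,48). Now I'll measure the crock rim.

Run:
```python
from h import *
from scipy.optimize import least_squares
for n in ("wrist","top","scene"):
  c=camera(n)
  for r in outline_of("crock",c)[:1]:
    m=cv2.dilate(r["region"].astype(np.uint8),np.ones((5,5)))>0
    X=world(c,m); k=X[(X[:,2]>.105)&(X[:,2]<.118)&(np.hypot(X[:,0]-.475,X[:,1]+.34)<.07)]
    if len(k)<10: print(n,"none"); continue
    s=least_squares(lambda q:np.hypot(k[:,0]-q[0],k[:,1]-q[1])-.039,[.475,-.34],loss="soft_l1",f_scale=.003)
    print(n,len(k),s.x,np.abs(s.fun).mean(),k.min(0),k.max(0))
```

```text
wrist 1623 [ 0.47281217 -0.33372005] 0.00138088829328297 [ 0.43177359 -0.37620414  0.10500177] [ 0.51425529 -0.2926722   0.11129297]
top 41 [ 0.47214308 -0.33311237] 0.0013079541223303646 [ 0.47183822 -0.33158675  0.10564976] [ 0.51259686 -0.29160683  0.11667997]
scene 187 [ 0.47323984 -0.33514309] 0.0014314575111590015 [ 0.430857   -0.37593105  0.10504345] [ 0.51453431 -0.29370906  0.11396207]
```

Emit:
carry_out(deltas=[[0,0,-0.2,0,-1],[0.25,0.2,-0.2,0,-1],[0.5,0.4,-0.2,0,-1],[0.8,0.6,-0.2,0,-1],[0.8,0.6,-0.2,0,-1]])

```text
clock: 18.2
position: [0.4775, -0.3124, 0.3343]
ee_rot: [0.996, -0.086, -0.001, -0.002]
ft_force: [-0.0, 1.0, -1.9]
grip_width: 0.221
grasp_force: 60.8
```

Emit:
carry_out(deltas=[[0.13,0.08,0,0,-1],[0.267,0.163,0,0,-1],[0.267,0.163,0,0,-1],[0.267,0.163,0,0,-1],[0.267,0.163,0,0,-1]])

```text
clock: 18.82
position: [0.5114, -0.3405, 0.3379]
ee_rot: [0.996, -0.085, 0.0, 0.0]
ft_force: [-0.0, -0.8, -1.2]
grip_width: 0.226
grasp_force: 60.8
```

Run:
```python
from h import *
o=manip.get_obs(); P=o["position"]; print(P,o["ft_force"])
s=camera("scene");w=camera("wrist")
im=np.hstack([cv2.resize(s["img"][150:330,80:282],(400,356)),cv2.resize(w["img"],(400,356))]); cv2.imwrite("pics/s6.png",im[...,::-1])
for r in outline_of("knife",s):
    X=world(s,r["region"]); k=X[(np.hypot(*(X[:,:2]-P[:2]).T)<.11)&(X[:,2]>.12)&(X[:,2]<.3)]
    if len(k)<20: continue
    for z in np.arange(.12,.3,.03):
        b=k[(k[:,2]>=z)&(k[:,2]<z+.03)]
        if len(b)>3: print(round(z,2),len(b),np.median(b,0).round(3))
    print("zmin",k[:,2].min())
```

```text
[ 0.51140319 -0.34046404  0.33788227] [-0.02760262 -0.83380981 -1.20766889]
0.15 28 [ 0.46  -0.334  0.171]
0.18 53 [ 0.468 -0.333  0.194]
0.21 56 [ 0.478 -0.338  0.226]
0.24 52 [ 0.487 -0.34   0.254]
0.27 30 [ 0.504 -0.342  0.288]
zmin 0.15826837936642302
```

View pics/s6.png

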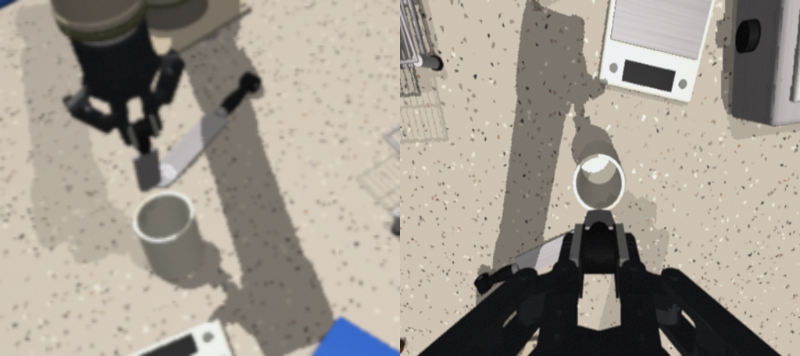

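The left half shows the tip just above the crock mouth, whose centre is at (165,218). The measured tip is inside the mouth, 16 mm off centre as planned. Lowering.

Emit:
carry_out(deltas=[[0,0,0.12,0,-1],[0,0,0.24,0,-1],[0,0,0.36,0,-1],[0,0,0.48,0,-1],[0,0,0.6,0,-1],[0,0,0.7,0,-1],[0,0,0.8,0,-1],[0,0,0.88,0,-1],[0,0,0.92,0,-1],[0,0,0.92,0,-1]])

```text
clock: 20.23
position: [0.5117, -0.341, 0.1991]
ee_rot: [0.996, -0.085, -0.0, -0.0]
ft_force: [0.7, 0.1, -1.4]
grip_width: 0.22
grasp_force: 60.9
```

Emit:
carry_out(deltas=[[0,0,0.02,0,-1],[0,0,0.03,0,-1],[0,0,0.04,0,-1],[0,0,0.04,0,-1]])

```text
clock: 20.72
position: [0.5117, -0.341, 0.1933]
ee_rot: [0.996, -0.085, -0.0, 0.0]
ft_force: [-0.5, -0.2, -2.0]
grip_width: 0.224
grasp_force: 60.9
```

Emit:
carry_out(deltas=[[0,0,0.013,0,-1],[0,0,0.02,0,-1],[0,0,0.02,0,-1]])

```text
clock: 21.1
position: [0.512, -0.3411, 0.1907]
ee_rot: [0.996, -0.085, 0.0, 0.0]
ft_force: [-0.2, -0.3, 1.3]
grip_width: 0.222
grasp_force: 61.4
```

Emit:
carry_out(deltas=[[0,0,0.007,0,-1],[0,0,0.013,0,-1],[0,0,0.013,0,-1]])

```text
clock: 21.48
position: [0.5128, -0.3412, 0.19]
ee_rot: [0.996, -0.085, 0.001, 0.001]
ft_force: [1.3, 1.3, 9.5]
grip_width: 0.224
grasp_force: 62.4
```

Contact: the upward force went from -2 to +9.5 N, so the tip is on the floor. Back off about 1 mm of pressing, then release and rise.

Emit:
carry_out(deltas=[[0,0,-0.01,0,-1],[0,0,-0.01,0,-0.5],[0,0,-0.01,0,-0.4],[0,0,-0.01,0,0],[0,0,-0.01,0,0.3],[0,0,-0.01,0,0.3],[0,0,-0.15,0,0.3],[0,0,-0.4,0,0.3],[0,0,-0.8,0,0.3],[0,0,-1,0,0.3],[0,0,-1,0,0.3]])

```text
clock: 22.85
position: [0.5126, -0.3413, 0.3413]
ee_rot: [0.996, -0.085, 0.002, 0.001]
ft_force: [-0.3, -0.4, -0.4]
grip_width: 0.647
grasp_force: 0.0
```

Emit:
carry_out(deltas=[[-0.2,0,0,0,0.3],[-0.5,0,0,0,0.3],[-0.8,0,0,0,0.3],[-0.9,0,0,0,0.3],[-0.9,0,0,0,0.3],[-0.9,0,0,0,0.3]])

```text
clock: 23.6
position: [0.3797, -0.3179, 0.3379]
ee_rot: [0.996, -0.085, 0.0, -0.0]
ft_force: [0.5, 0.0, -1.0]
grip_width: 0.65
grasp_force: 0.0
```

Run:
```python
from h import *
t=stack(); s=camera("scene"); w=camera("wrist")
im=np.hstack([cv2.resize(s["img"][120:330,80:380],(500,350)),cv2.resize(t["img"][20:230,70:420],(300,350))]); cv2.imwrite("pics/s7.png",im[...,::-1])
for q in("bean_jar","sprayer","crock"): print(q,[np.round(b["position"],3) for b in boxes_of(q,s)[:1]])
```

```text
[ 0.37971547 -0.31786679  0.33793573] [ 0.5209583   0.01821043 -0.97955288]
grid 0.95 ((0.7554482817649841, 0.05301389843225479), (0.2111137956380844, 0.2762388288974762), 83.04566192626953) slope [ 0.    -0.002  0.138]
grid 0.46 ((0.5099998116493225, -0.33954399824142456), (0.024192288517951965, 0.01841987669467926), 61.835208892822266) slope [ 1.351 -0.662  0.135]
mould_4 0.91 ((0.7509140968322754, 0.054989129304885864), (0.19581392407417297, 0.1293574720621109), 82.2897720336914) slope [ 0.007 -0.     0.134]
mould_4 0.6 ((0.6068562865257263, 0.4495387673377991), (0.034055016934871674, 0.06471864879131317), 58.02912139892578) slope [0.146 0.206 0.131]
bean_jar [array([0.474, 0.347, 0.099])]
sprayer [array([0.627, 0.44 , 0.108])]
crock [array([ 0.49 , -0.343,  0.074])]
```

View pics/s7.png

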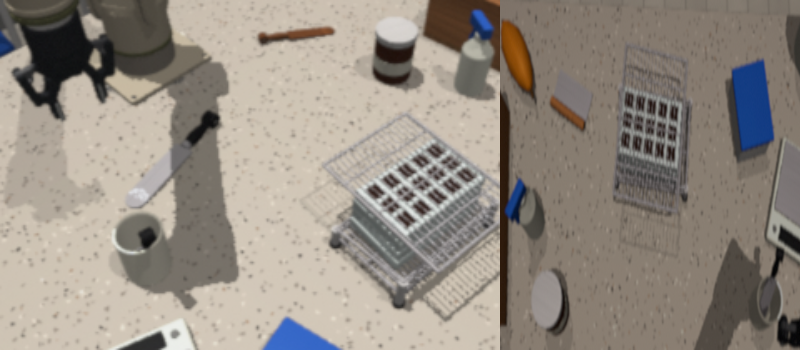

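The picture shows the knife standing in the upright crock, handle leaning on the rim at (148,238). The stack and grid are level on the rack, and the jar and sprayer have not moved.

```bash
python3 -c "
from workcell import ticket; print(ticket.hand_in())"
```

```text
the job is handed in; nothing more can be done
None
```

The job is handed in: the knife was drawn out, swung blade down (about 0.3 rad off vertical), clamped again, lowered until its tip touched the crock's floor and let go; the stack is level on the rack, and the bean jar and spray bottle were not moved.

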